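# Stow the camp-kitchen things in their holders

## Robot

A 7-joint arm with a two-finger parallel gripper is mounted at the origin on the work surface. World frame = base frame: x ahead of the robot, y to its left, z up, the work surface at z = 0. Lengths are in m, angles in rad, forces in N, time in s.
With the tool pointing down it reaches from about 0.4 to 0.9 m from the base axis. Payload 5.6 kg.
Tool frame: the origin (TCP) lies at the very end of the fingers, on their centre line; the grasp point (between the pads) lies 19 mm behind it; z points along the fingers, y is the direction in which the jaws open and shut (so a half turn about z gives the same grasp; the last joint's range is limited). The gripper opens to 92 mm and grips with 3 to 60 N. Pads are 20 mm wide; open, the fingers measure 128 mm over their backs; the gripper's body (75 mm by 189 mm) begins 69 mm behind the grasp point.
Start: joints at [-1.172, 0.468, -0.012, 1.603, 0.006, 1.071, -0.056], TCP at [0.278, 0.588, 0.215] pointing down, gripper open.
Joint ranges: [-2.53, 2.53], [-0.31, 2.02], [-1.57, 1.55], [0.28, 2.44], [-1.29, 4.43], [0.15, 1.84], [-2.92, 2.92]. Speed limits (rad/s): [2.57, 2.57, 3.14, 3.14, 3.14, 3.14, 3.14].

## Interface

Orientations are given as a rotation vector (axis times angle).
In Python, from rig import arm gives the robot as it stands.
- The arm moves only by the shell command python3 -m handwheel 'ROWS' [OPENING] [FORCE]. ROWS is JSON, one flat list of numbers, 4 for each row, row after row: the shift along the world's x, y, z in m, then the turn about the world's z in degrees. A call has 1 to 10 rows; each row is the pose to reach, as a shift and turn from the pose commanded when the call began; what a row does not reach only later rows make up. A row lasts 1/8 s, in which the tool goes at most 62.5 mm and 10.7 degrees, less where a joint would pass 70% of its speed; a pose out of reach is approached as far as the arm can. A call with a gripper value outside its range is refused whole. OPENING is the opening, from 0 (shut) to 1 (fully open), set as the call begins (- or left out, the last holds). The fingers move at their own pace and stop on an object; FORCE is the grip in N (left out, the last holds). Time passes only in rows, so rows that repeat a pose let the fingers close. It gives the time, the measured TCP pose, the force and the opening at its end, in the units of the state.
- arm.state(): the state, without advancing time (a new reading comes with each control period).
- arm.capture(name): name is "scene" or "top" or "wrist"; returns a dict with "color" (480x640x3 uint8, blue, green, red), "fovy" (degrees; the focal length in pixels is half the picture's height over the tangent of half this angle, whatever the lens; pixels are square), "cx", "cy" (the principal point, pixels), "rvec" (rotation vector, rad) and "tvec" (3), from world to camera coordinates, as OpenCV has them; the wrist camera has in their place "mount" (4x4, takes a point from camera to tool coordinates, whose origin is the TCP and whose axes are the flange's). Camera axes: x right, y down, z forward; pixel columns grow to the right and rows downward; lengths in m; the calibration is good to about 2 mm. The wrist camera is an equidistant fisheye: a pixel r from the principal point sees the ray r / f radians off the axis. A picture is of the moment at which its call begins: read the wrist's pose just before it. There is no depth.
- arm.close_job(): hands the job in, once; it reports no verdict.
Trained networks look in a picture, given as the dict that the camera call returned (one of the last four; its "shot" number tells which), for a name from the list of things; names that differ only in an ending like _2 or _b are one class to them, and where a whole thing is asked for, a point or a joint stands for the part that bears it (a point fixed in the world has none). Each returns a list of dicts, best first, with "confidence" (0 to 1); they miss things now and then, are a little off and sometimes report something else, mostly with a low value. They report only what shows in the picture. A call takes as long as a camera call. They do not tell look-alikes from the thing itself.
- arm.recognise(picture, query): "rect" ([left, top, right, bottom] in pixels, round what is visible of it).
The state is a dict: "t": time; "q": joint angles; "joint_vel": joint speeds; "joint_torque": joint torques, N m; "tcp_pos": TCP position; "tool_rot": TCP orientation; "force": force on the tool from outside, world axes, zero at the start; "moment": the same for the moment, N m; "grip_width": finger opening in m.
Only numpy, scipy, OpenCV 4.12 (cv2) and the standard library are available. Lean on these libraries where they do the work, as an engineer would, in place of code of your own. Each camera call takes 0.05 s, during which the arm holds its last target.

## Task

Tidy the van table before driving off: stand the wide salt tin and the narrow spice tin each inside the round rim made for its size, lay the lighter flat inside the rectangular tray, and lay the spoon on its dark silhouette, bowl on bowl and handle on handle. Keep both tins upright throughout, leave the pot and the cutting board where they are, and let go of everything.

Things in the scene. Friction and masses are not known exactly. Their poses are not given: they have to be found in the camera images.
- salt_tin_mid (a point): The wide tin: plain round bare-aluminium tin with eight tiny dark holes in its lid, 60 mm diameter, 46 mm tall, 105 to 210 g, standing upright on the table. Point at its centre, 23 mm above its underside; z is its upright axis, yaw is meaningless.
- spice_tin_mid (a point): The narrow tin: like the salt tin but 40 mm diameter, 46 mm tall, 55 to 115 g, standing upright on the table. Point at its centre, 23 mm above its underside; z is its upright axis, yaw is meaningless.
- lighter_mid (a point): Black plastic lighter with a steel cap on one end, lying flat on the table: 80 mm long (its x axis, cap at +x), 25 mm wide (y), 13 mm thick (z), about 30 g. Point at its centre, 6.5 mm above its underside. It may lie in its tray either way round.
- spoon_grip (a point): Stainless spoon lying bowl up and flat, 170 mm long along its x axis, about 45 g: straight bar handle 120 mm long, 12 mm wide (y), 8 mm thick, then a short neck and a round bowl 38 mm wide, 10 mm high. Point on the handle, half-way up (4 mm above the underside), good to grasp there across y; +x points to the bowl. The bowl's tip is at x = +105 mm, the bowl's centre at +86 mm and the handle's end at -65 mm from this point.
- salt_holder: Fixed round wooden holder for the wide tin: cork-covered floor 5 mm above the table inside a rim of 76 mm inner and 90 mm outer diameter, whose top is 10 mm above the table (5 mm above the floor). Origin at the centre of its underside, on the table. The tin stands on the floor inside the rim.
- spice_holder: Fixed round wooden holder for the narrow tin: as the other round holder, but with a rim of 56 mm inner and 70 mm outer diameter; floor 5 mm, rim top 10 mm above the table. Origin at the centre of its underside, on the table.
- lighter_holder: Fixed rectangular wooden tray for the lighter: outside 106 mm (x) by 51 mm (y), inside 96 by 41 mm; cork-covered floor 5 mm above the table, rim top 9 mm above the table. Origin at the centre of its underside, on the table; x along its length.
- spoon_rest: Fixed flat wooden plate 196 mm (x) by 60 mm (y), top 5 mm above the table, no rim, with a dark spoon silhouette a little larger than the spoon. Origin at the centre of the plate's underside, on the table; +x points to the silhouette's bowl. With the spoon exactly on its silhouette, spoon_grip is at x = -20 mm, y = 0, z = 9 mm in this frame and the two x axes point the same way.
- pot: Bystander: loose titanium pot, 128 mm diameter, 85 mm tall, handle folded against its side, standing on the right of the table. Origin at the centre of its underside.
- board: Bystander: loose blue plastic cutting board 260 mm (x) by 170 mm (y), 10 mm thick, lying on the left of the table. Origin at the centre of its underside.
Not all that is in view belongs to the job. Of the things like the part that bears lighter_mid, leave any that is brown; of the rest the smaller one is meant.

How it is judged:
By the outcome, as a careful person would: the job done as asked, in the order asked, and still so for the second after the job is handed in, with the robot touching nothing.
It also fails if it takes over 104 s, if anything falls off the work surface, if the arm or the gripper's body presses on something with over 40 N, if the wrist force passes 120 N, or if a joint passes its speed limit or range.

## Working session

There is one attempt and no reset: what is moved stays moved. The work goes in short steps, Python scripts to look and compute and a shell command to move; the robot and the scene stay as the last step left them, time stands still between calls to the robot, and variables do not carry over. Pictures are saved under pics/ and viewed, and the job is handed in when it is done.

```bash
ls; mkdir -p pics; python3 - <<'E'
from rig import arm
import cv2
print(arm.state())
for n in("scene","top","wrist"):
    p=arm.capture(n); cv2.imwrite(f"pics/{n}0.png",p["color"]); print(n,{k:v for k,v in p.items() if k!="color"})
    if n!="wrist":
        for q in ["salt_tin_mid","spice_tin_mid","lighter_mid","spoon_grip","salt_holder","spice_holder","lighter_holder","spoon_rest","pot","board"]:
            print(q,[(list(map(int,r["rect"])),round(r["confidence"],2)) for r in arm.recognise(p,q)])
E
```

```text
pics
{'t': 0.0, 'q': array([-1.17200082,  0.46836016, -0.01161275,  1.60357754,  0.00598067,
        1.07135676, -0.05630786]), 'joint_vel': array([ 0.00094166, -0.00081948,  0.00291875, -0.00090384, -0.00083109,
       -0.00178731,  0.00040487]), 'joint_torque': array([ 4.12832032e-04, -5.20565236e+01, -1.20677237e-02, -2.43751055e+01,
       -5.64989308e-02,  1.71271496e-02,  1.55829894e-04]), 'tcp_pos': array([0.2777339 , 0.58707249, 0.21367044]), 'tool_rot': array([-6.88392365e-01, -3.06496603e+00,  2.58389765e-03]), 'force': array([ 0.22951691, -0.81922063, -0.0087755 ]), 'moment': array([0.01069605, 0.04011302, 0.00100562]), 'grip_width': 0.09174226662612935}
scene {'fovy': 42.24589522919875, 'cx': 323.16558394664315, 'cy': 246.2542468969662, 'rvec': array([ 2.14578725,  0.55575702, -0.2812676 ]), 'tvec': array([-0.43117873, -0.10401711,  1.92396536]), 'shot': 1}
salt_tin_mid []
spice_tin_mid [([282, 263, 297, 283], 0.7)]
lighter_mid [([280, 214, 309, 228], 0.83), ([279, 251, 311, 258], 0.7), ([315, 229, 337, 244], 0.52)]
spoon_grip [([216, 300, 267, 336], 0.69)]
salt_holder [(
[... 723 characters left out ...]
0.63)]
salt_holder [([271, 183, 303, 215], 0.61)]
spice_holder [([323, 186, 387, 211], 0.34)]
lighter_holder [([415, 185, 445, 217], 0.67)]
spoon_rest [([320, 186, 391, 212], 0.91)]
pot [([486, 182, 541, 228], 0.8)]
board [([100, 166, 171, 256], 0.67)]
wrist {'fovy': 65.70646984690485, 'cx': 321.50026059093585, 'cy': 235.97320000907322, 'mount': array([[ 1.23421196e-03, -9.68913396e-01, -2.47397064e-01,
         6.97581333e-02],
       [ 9.99999100e-01,  1.06570713e-03,  8.15017472e-04,
         4.59787025e-04],
       [-5.26028531e-04, -2.47397848e-01,  9.68913839e-01,
        -1.70196160e-01],
       [ 0.00000000e+00,  0.00000000e+00,  0.00000000e+00,
         1.00000000e+00]]), 'shot': 3}
```

```bash
python3 - <<'E'
import cv2
a=cv2.imread("pics/top0.png")[150:330,90:560]; cv2.imwrite("pics/top0z.png",cv2.resize(a,None,fx=1.7,fy=1.7,interpolation=cv2.INTER_CUBIC))
E
```

```text
(no output)
```

View pics/top0.png

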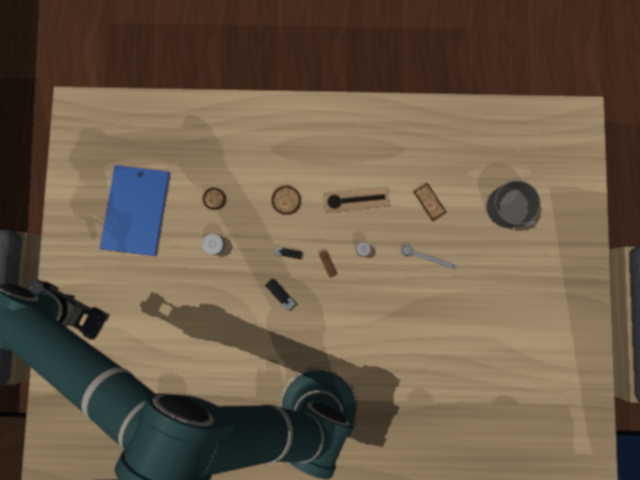

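View pics/scene0.png

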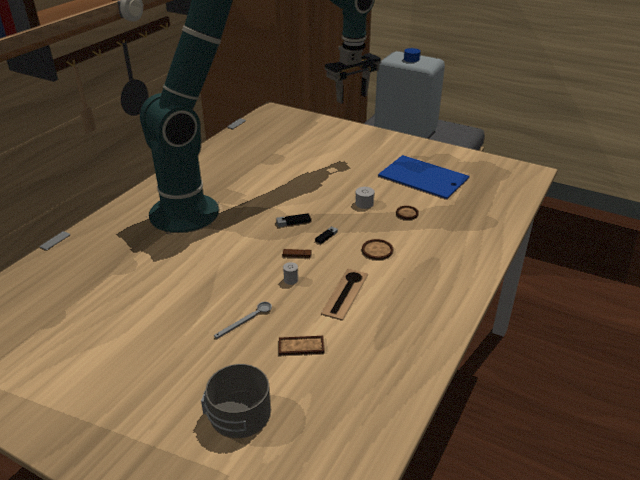

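View pics/wrist0.png

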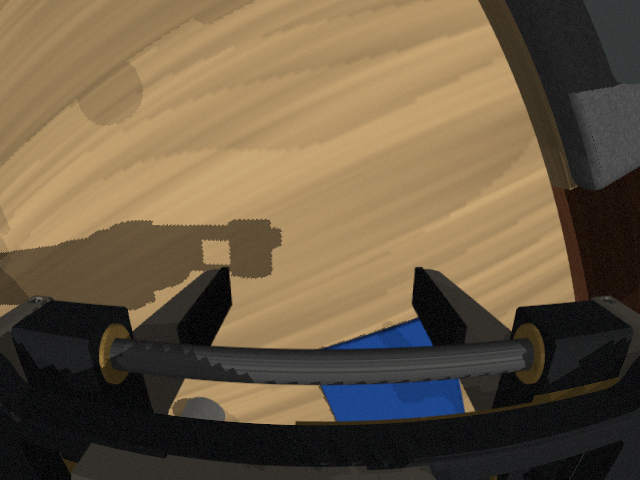

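The top view shows the board at (136,210), the small rim at (214,198), the large rim at (286,200), the spoon rest at (356,201) with its bowl to the left, the tray at (430,201) and the pot at (514,205). The salt tin is at (213,245), the spice tin at (365,250), and the spoon runs from (407,250) to (455,267). There are three lighters: a small black one at (289,253), a large black one at (281,294) and a brown one at (328,263).

```bash
cat > h.py <<'E'
import numpy as np, cv2
from scipy.spatial.transform import Rotation as R
def ray_fixed(p,uv,z):
    f=240/np.tan(np.radians(p["fovy"])/2)
    Rm=R.from_rotvec(p["rvec"]).as_matrix(); c=-Rm.T@p["tvec"]
    d=Rm.T@np.array([(uv[0]-p["cx"])/f,(uv[1]-p["cy"])/f,1])
    return c+d*(z-c[2])/d[2]
def wproj(p,s,X):  # world pts -> wrist pixels
    T=np.eye(4);T[:3,:3]=R.from_rotvec(s["tool_rot"]).as_matrix();T[:3,3]=s["tcp_pos"]
    M=np.linalg.inv(T@p["mount"]); X=np.atleast_2d(X); c=X@M[:3,:3].T+M[:3,3]
    f=240/np.tan(np.radians(p["fovy"])/2); r=np.hypot(c[:,0],c[:,1]); th=np.arctan2(r,c[:,2])
    return np.c_[p["cx"]+f*th*c[:,0]/r,p["cy"]+f*th*c[:,1]/r]
def ray_w(p,s,uv,z):
    T=np.eye(4);T[:3,:3]=R.from_rotvec(s["tool_rot"]).as_matrix();T[:3,3]=s["tcp_pos"]
    M=T@p["mount"]; f=240/np.tan(np.radians(p["fovy"])/2)
    a=np.array([uv[0]-p["cx"],uv[1]-p["cy"]]); r=np.hypot(*a); th=r/f
    d=M[:3,:3]@np.array([*(np.sin(th)*a/r),np.cos(th)]); c=M[:3,3]
    return c+d*(z-c[2])/d[2]
def ortho(p,s,x0,x1,y0,y1,z,res=0.001):
    """top-down rectified view at plane z: image up=+x, left=+y"""
    xs=np.arange(x1,x0,-res); ys=np.arange(y1,y0,-res)
    Y,X=np.meshgrid(ys,xs); P=np.c_[X.ravel(),Y.ravel(),np.full(X.size,z)]
    if s is not None: uv=wproj(p,s,P)
    else:
        f=240/np.tan(np.radians(p["fovy"])/2)
        c=P@R.from_rotvec(p["rvec"]).as_matrix().T+p["tvec"]; uv=np.c_[p["cx"]+f*c[:,0]/c[:,2],p["cy"]+f*c[:,1]/c[:,2]]
    m=uv.reshape(*X.shape,2).astype(np.float32)
    return cv2.remap(p["color"],m[...,0],m[...,1],cv2.INTER_CUBIC)
def yaw(s): # tool y axis & x axis direction
    m=R.from_rotvec(s["tool_rot"]).as_matrix(); return np.degrees(np.arctan2(m[1,0],m[0,0])),np.degrees(np.arctan2(m[1,1],m[0,1]))
def look(name,x0,x1,y0,y1,z,res=0.001):
    """take a wrist picture, save raw and rectified with 50mm grid"""
    from rig import arm
    s=arm.state();p=arm.capture("wrist")
    o=ortho(p,s,x0,x1,y0,y1,z,res)
    k=max(1,int(min(800/o.shape[1],600/o.shape[0]))); o=cv2.resize(o,None,fx=k,fy=k,interpolation=cv2.INTER_CUBIC)
    for g in np.arange(np.ceil(x0/.02)*.02,x1,.02):
        r=int((x1-g)/res*k); cv2.line(o,(0,r),(o.shape[1],r),(0,255,255) if round(g*1000)%100==0 else (90,160,90),1)
        cv2.putText(o,f"{g:.2f}",(0,r-1),0,.4,(0,0,255),1)
    for g in np.arange(np.ceil(y0/.02)*.02,y1,.02):
        c=int((y1-g)/res*k); cv2.line(o,(c,0),(c,o.shape[0]),(0,255,255) if round(g*1000)%100==0 else (90,160,90),1)
        cv2.putText(o,f"{g:.2f}",(c,10),0,.35,(0,0,255),1)
    cv2.imwrite(f"pics/{name}.png",o); np.savez(f"pics/{name}.npz",color=p["color"],**{k:p[k] for k in("fovy","cx","cy","mount")},tcp_pos=s["tcp_pos"],tool_rot=s["tool_rot"])
    return s,p
E
python3 - <<'E'
from h import *
from rig import arm
p=arm.capture("top"); s=arm.state(); print(yaw(s))
for n,uv,z in [("salt",(212.5,243.5),.046),("spice",(364.5,250),.046),("bigl",(281,294),.01),("light",(289,253),.013),("bowl",(407,250),.01),("spoonend",(455,267),.008),("saltH",(286.5,200),.01),("spiceH",(214,198.5),.01),("tray",(430,201),.009),("rest",(356.5,201),.005),("rest bowl",(334,202),.005),("pot",(514,205),.04),("board",(136,210),.01)]:
    print(n,ray_fixed(p,uv,z).round(4))
o=ortho(p,None,.3,.75,-.45,.45,.01,.001125); cv2.imwrite("pics/orth0.png",o)
E
```

```text
(np.float64(154.6819430065514), np.float64(64.68194308036227))
salt [0.4649 0.3216 0.046 ]
spice [ 0.4561 -0.1197  0.046 ]
bigl [0.3237 0.1207 0.01  ]
light [0.4449 0.1006 0.013 ]
bowl [ 0.4622 -0.2483  0.01  ]
spoonend [ 0.4153 -0.3899  0.008 ]
saltH [0.6044 0.113  0.01  ]
spiceH [0.6043 0.3314 0.01  ]
tray [ 0.6108 -0.3163  0.009 ]
rest [ 0.6068 -0.0971  0.005 ]
rest bowl [ 0.6023 -0.0297  0.005 ]
pot [ 0.5983 -0.5536  0.04  ]
board [0.5642 0.5652 0.01  ]
```

View pics/orth0.png

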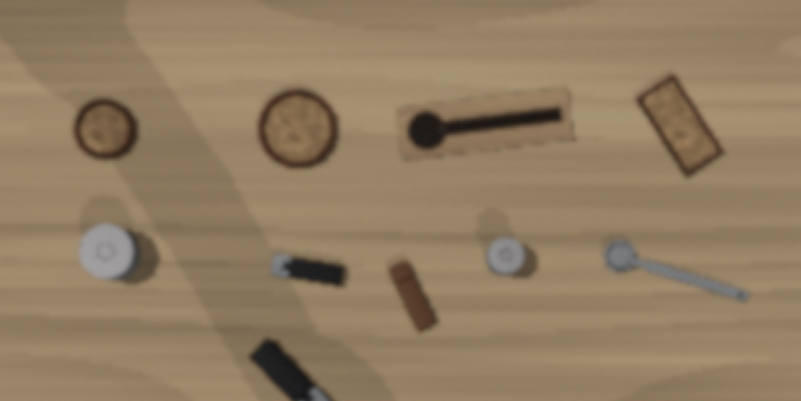

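```bash
python3 -m handwheel '[0.03,-0.045,0,0, 0.06,-0.09,0,0, 0.09,-0.135,0,0, 0.12,-0.18,0,0, 0.15,-0.22,0,0, 0.187,-0.265,0,0, 0.187,-0.265,0,0, 0.187,-0.265,0,0]' 1; python3 - <<'E'
from h import *
s,p=look("salt1",.38,.70,.0,.42,.046)
from rig import arm
for q,z in [("salt_tin_mid",.046),("salt_holder",.01),("spice_holder",.01)]:
  for r in arm.recognise(p,q): a=r["rect"]; print(q,r["confidence"],np.round(a),ray_w(p,s,((a[0]+a[2])/2,(a[1]+a[3])/2),z))
cv2.imwrite("pics/salt1r.png",p["color"]); print(s["tcp_pos"],s["q"],yaw(s))
E
```

```text
t: 2.2
tcp_pos: [0.4647, 0.323, 0.2147]
tool_rot: [-0.688, -3.065, -0.001]
force: [-1.0, 0.7, -0.1]
grip_width: 0.092
salt_tin_mid 0.7 [286. 181. 349. 253.] [0.46198432 0.32124018 0.046     ]
salt_holder 0.56 [188. 378. 257. 410.] [0.62380658 0.10742439 0.01      ]
spice_holder 0.61 [349. 287. 410. 345.] [0.60120642 0.33250641 0.01      ]
spice_holder 0.4 [458.  83. 605. 322.] [0.55547452 0.5471678  0.01      ]
[0.46467042 0.32303954 0.21466818] [-0.73848234  0.32407191  0.08894812  1.81848008 -0.03437613  1.00028263
  0.49335291] (np.float64(154.68295662344406), np.float64(64.68294351013007))
```

View pics/salt1r.png

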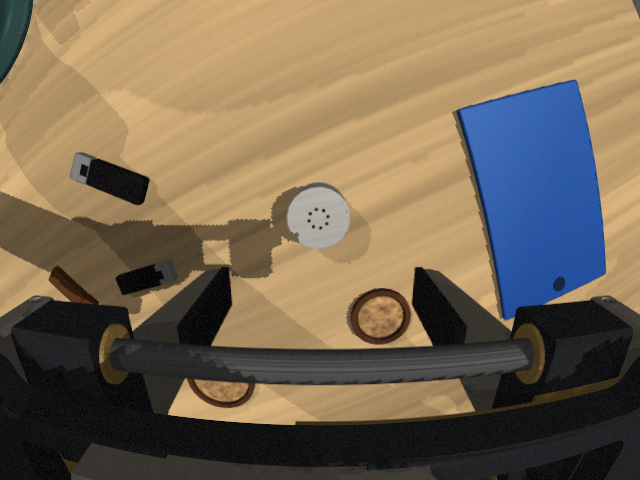

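View pics/salt1.png

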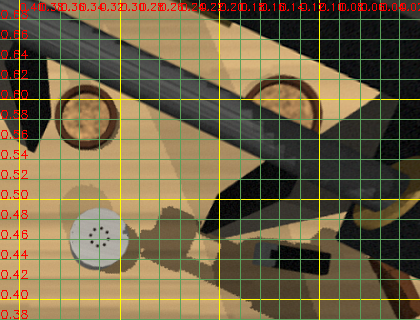

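The tin's lid is centred on its ring of holes at (318,218). The small rim is at (380,315) and the large rim is partly hidden at (222,390).

```bash
python3 - <<'E'
from h import *
d=np.load("pics/salt1.npz"); 
print(ray_w(d,d,(318.5,217.5),.046),ray_w(d,d,(380,315.5),.009))
print(ray_w(d,d,(148,278),.01))
E
```

```text
[0.4628792  0.32169072 0.046     ] [0.60098374 0.33293859 0.009     ]
[0.44786245 0.10842531 0.01      ]
```

```bash
python3 -m handwheel '[-0.001,-0.001,-0.05,0, -0.001,-0.001,-0.1,0, -0.001,-0.001,-0.15,0, -0.001,-0.001,-0.18,0, -0.001,-0.001,-0.198,0, -0.001,-0.001,-0.198,0, -0.001,-0.001,-0.198,0]' 1; python3 -m handwheel '[0,0,0,0,0,0,0,0,0,0,0,0,0,0,0,0,0,0,0,0,0,0,0,0]' 0 20
```

```text
t: 3.28
tcp_pos: [0.4647, 0.3224, 0.0178]
tool_rot: [0.688, 3.064, 0.003]
force: [0.1, -0.9, 0.8]
grip_width: 0.0918
t: 4.03
tcp_pos: [0.4639, 0.3212, 0.0169]
tool_rot: [-0.689, -3.065, 0.001]
force: [-2.4, -2.5, 6.6]
grip_width: 0.0593
```

```bash
python3 -m handwheel '[0,0,0.04,0, 0,0,0.08,0, 0.03,-0.045,0.1,0, 0.06,-0.09,0.1,0, 0.09,-0.135,0.1,0, 0.12,-0.18,0.1,0, 0.138,-0.205,0.1,0, 0.138,-0.205,0.1,0, 0.138,-0.205,0.1,0]'; python3 - <<'E'
from h import *
s,p=look("salt2",.5,.70,.0,.25,.01)
cv2.imwrite("pics/salt2r.png",p["color"]); print(s["tcp_pos"],s["grip_width"])
E
```

```text
t: 5.15
tcp_pos: [0.6011, 0.1177, 0.116]
tool_rot: [-0.687, -3.064, -0.001]
force: [0.2, 0.5, -1.3]
grip_width: 0.0601
[0.60111434 0.11772338 0.11595735] 0.06008360104377187
```

View pics/salt2r.png

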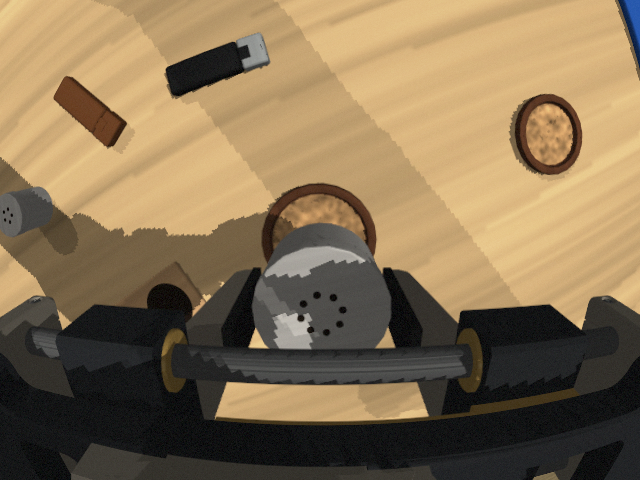

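View pics/salt2.png

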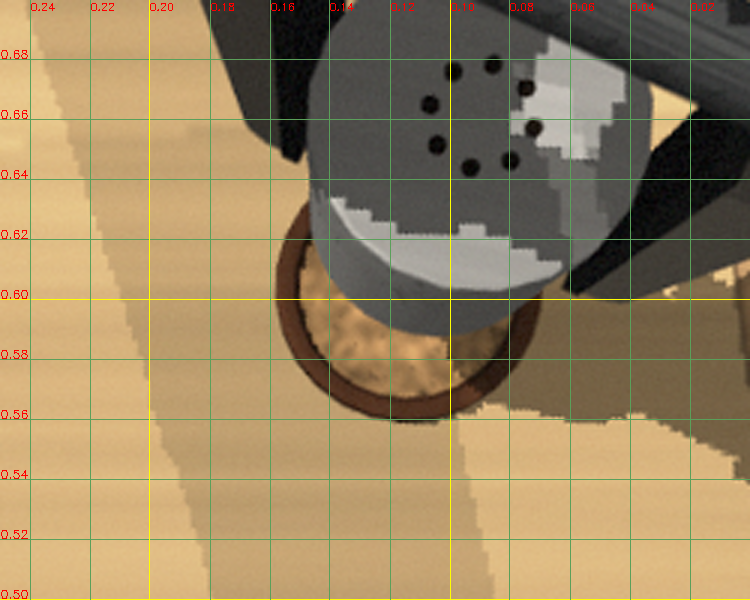

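The rim is fully consistent with centre (0.604, 0.1135). The tin is in the grip with its hole ring at about (323,313).

```bash
python3 - <<'E'
from h import *
from rig import arm
d=np.load("pics/salt2.npz"); 
print(ray_w(d,d,(323.5,313),.145),d["tcp_pos"],arm.state()["tcp_pos"])
E
```

```text
[0.6014977  0.11915361 0.145     ] [0.60111434 0.11772338 0.11595735] [0.6009733  0.1182823  0.11609767]
```

```bash
python3 -m handwheel '[0.003,-0.005,-0.03,0, 0.003,-0.005,-0.06,0, 0.003,-0.005,-0.08,0, 0.003,-0.005,-0.088,0, 0.003,-0.005,-0.093,0, 0.003,-0.005,-0.093,0, 0.003,-0.005,-0.093,0]'
```

```text
t: 6.08
tcp_pos: [0.6056, 0.1117, 0.0244]
tool_rot: [0.688, 3.064, 0.001]
force: [-0.4, 0.2, -1.9]
grip_width: 0.0595
```

```bash
python3 -m handwheel '[0,0.001,-0.001,0,0,0.001,-0.0015,0,0,0.001,-0.0015,0]';python3 -m handwheel '[0,0,0,0,0,0,0,0,0,0,0,0,0,0,0,0,0,0,0,0]' 1;  python3 -m handwheel '[0,0,0.05,0, 0,0,0.1,0, 0,0,0.15,0, 0,-0.03,0.19,0, -0.03,-0.08,0.19,0, -0.06,-0.13,0.19,0, -0.1,-0.18,0.19,0, -0.148,-0.23,0.19,0, -0.148,-0.23,0.19,0, -0.148,-0.23,0.19,0]'; python3 - <<'E'
from h import *
s,p=look("spice1",.38,.68,-.3,.2,.046)
from rig import arm
cv2.imwrite("pics/spice1r.png",p["color"]); print(s["tcp_pos"],s["q"],yaw(s))
E
```

```text
t: 6.45
tcp_pos: [0.605, 0.1126, 0.0221]
tool_rot: [0.688, 3.065, 0.0]
force: [-0.7, 0.3, -1.9]
grip_width: 0.0595
t: 7.08
tcp_pos: [0.605, 0.1126, 0.0221]
tool_rot: [0.688, 3.065, 0.0]
force: [-0.9, -0.7, -0.9]
grip_width: 0.0919
t: 8.32
tcp_pos: [0.4573, -0.1173, 0.2125]
tool_rot: [0.689, 3.064, 0.001]
force: [-0.1, 0.3, 0.4]
grip_width: 0.092
[ 0.45731734 -0.11732324  0.21250035] [-0.03847062  0.16302887  0.24360632  2.04080231 -0.0491321   0.94190281
  1.35913888] (np.float64(154.6432647130226), np.float64(64.64331198295223))
```

View pics/spice1r.png

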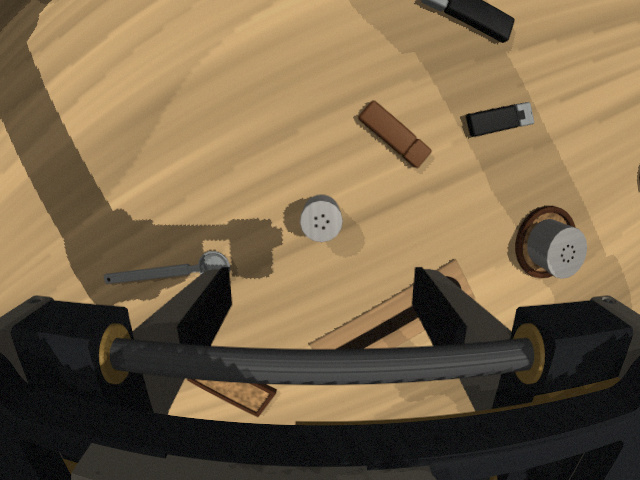

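The salt tin stands in its rim at (550,245). The spice tin's lid centre is at (322,221), and the gripper is free.

```bash
python3 - <<'E'
from h import *
d=np.load("pics/spice1.npz"); 
print(ray_w(d,d,(322,221),.046),d["tcp_pos"])
E
```

```text
[ 0.45975337 -0.11701036  0.046     ] [ 0.45731734 -0.11732324  0.21250035]
```

```bash
python3 -m handwheel '[0,0,-0.05,0, 0,0,-0.1,0, 0,0,-0.15,0, 0,0,-0.18,0, 0,0,-0.196,0, 0,0,-0.196,0, 0,0,-0.196,0]' 1; python3 -m handwheel '[0,0,0,0,0,0,0,0,0,0,0,0,0,0,0,0,0,0,0,0,0,0,0,0,0,0,0,0]' 0 15;  python3 -m handwheel '[0,0,0.05,0, 0,0,0.1,0, 0,0,0.1,0, 0,0,0.1,0]'; python3 - <<'E'
from h import *
s,p=look("spice2",.38,.68,-.3,.2,.046)
cv2.imwrite("pics/spice2r.png",p["color"]); print(s["tcp_pos"],s["grip_width"])
E
```

```text
t: 9.25
tcp_pos: [0.4581, -0.1173, 0.017]
tool_rot: [0.687, 3.064, 0.0]
force: [-0.6, -0.8, -0.1]
grip_width: 0.092
t: 10.12
tcp_pos: [0.4569, -0.1174, 0.0161]
tool_rot: [-0.689, -3.065, -0.0]
force: [0.2, -1.2, 1.0]
grip_width: 0.0398
t: 10.62
tcp_pos: [0.4564, -0.1172, 0.1156]
tool_rot: [-0.688, -3.065, -0.0]
force: [-0.2, -0.0, -0.8]
grip_width: 0.0396
[ 0.45640364 -0.11716044  0.11558669] 0.03955624822839119
```

View pics/spice2r.png

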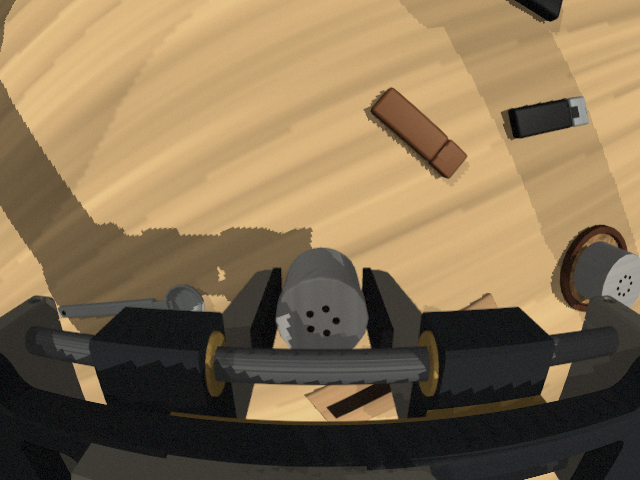

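The tin is upright in the jaws, with its hole centre at (323,321).

```bash
python3 -m handwheel '[0,0.03,0.02,0, 0.015,0.08,0.02,0, 0.03,0.13,0.02,0, 0.05,0.18,0.02,0, 0.065,0.23,0.02,0, 0.085,0.28,0.02,0, 0.1,0.33,0.02,0, 0.12,0.38,0.02,0, 0.135,0.42,0.02,0, 0.1455,0.4495,0.02,0]'; python3 -m handwheel '[0,0,0,0,0,0,0,0]'; python3 - <<'E'
from h import *
s,p=look("spice3",.5,.70,.22,.47,.01)
cv2.imwrite("pics/spice3r.png",p["color"]); print(s["tcp_pos"],s["grip_width"])
E
```

```text
t: 11.92
tcp_pos: [0.6015, 0.3338, 0.133]
tool_rot: [-0.685, -3.063, 0.004]
force: [0.3, 0.4, -0.9]
grip_width: 0.0396
t: 12.18
tcp_pos: [0.6017, 0.3303, 0.1341]
tool_rot: [-0.689, -3.063, 0.005]
force: [0.0, -0.6, -1.2]
grip_width: 0.0397
[0.60168206 0.33032984 0.1340748 ] 0.03970622661334536
```

View pics/spice3r.png

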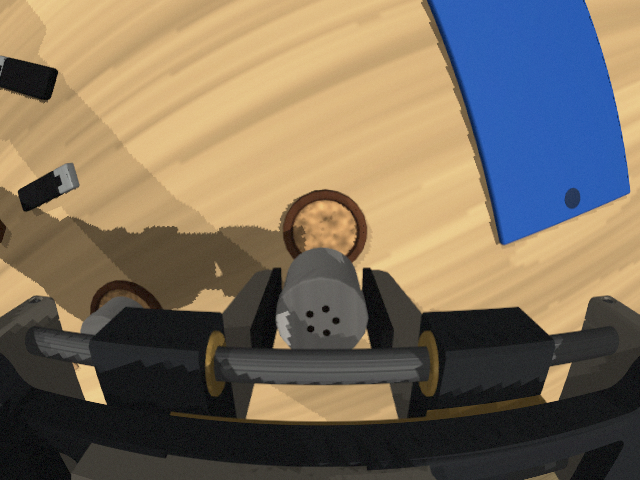

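View pics/spice3.png

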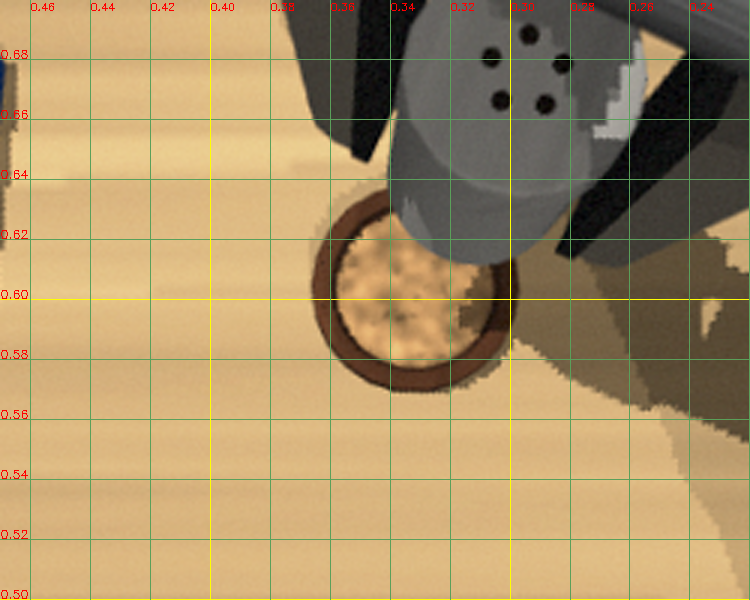

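```bash
python3 - <<'E'
from h import *
from rig import arm
d=np.load("pics/spice3.npz"); 
print(ray_w(d,d,(322.5,321),.164),d["tcp_pos"],arm.state()["tcp_pos"])
E
```

```text
[0.60496419 0.330045   0.164     ] [0.60168206 0.33032984 0.1340748 ] [0.60202292 0.32998704 0.13471797]
```

```bash
python3 -m handwheel '[-0.001,0.001,-0.03,0, -0.001,0.001,-0.06,0, -0.001,0.001,-0.09,0, -0.001,0.001,-0.105,0, -0.001,0.001,-0.111,0, -0.001,0.001,-0.111,0, -0.001,0.001,-0.111,0]'
```

```text
t: 13.1
tcp_pos: [0.6022, 0.3334, 0.0263]
tool_rot: [0.688, 3.064, 0.002]
force: [-0.7, -0.8, -0.7]
grip_width: 0.0396
```

```bash
python3 -m handwheel '[0,0,-0.002,0,0,0,-0.003,0,0,0,-0.003,0,0,0,-0.003,0]'; python3 - <<'E'
from h import *
s,p=look("spice4",.5,.70,.22,.47,.01)
cv2.imwrite("pics/spice4r.png",p["color"]); print(s["tcp_pos"],s["force"])
E
```

```text
t: 13.6
tcp_pos: [0.6015, 0.3331, 0.0221]
tool_rot: [0.688, 3.065, 0.0]
force: [-0.1, -0.1, -0.4]
grip_width: 0.0394
[0.6014599  0.33310762 0.02210594] [-0.07866135 -0.09604149 -0.39060743]
```

View pics/spice4r.png

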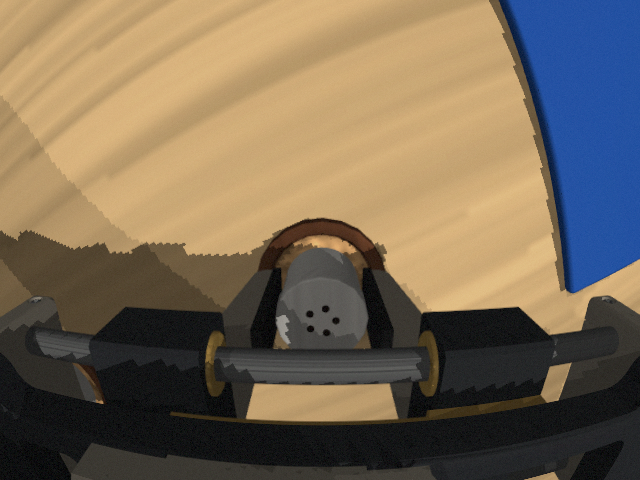

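The spice tin is inside the rim, with the rim visible around it at (322,245). I'll release it and go to the lighter.

```bash
python3 -m handwheel '[0,0,-0.0005,0,0,0,-0.0005,0,0,0,-0.0005,0,0,0,-0.0005,0,0,0,-0.0005,0]' 1;  python3 -m handwheel '[0,0,0.05,0, 0,0,0.1,0, -0.01,-0.01,0.14,-8, -0.03,-0.04,0.16,-18, -0.05,-0.08,0.16,-28, -0.075,-0.12,0.16,-38, -0.1,-0.16,0.16,-48, -0.13,-0.2,0.16,-58, -0.156,-0.23,0.16,-66, -0.156,-0.23,0.16,-72]'; python3 -m handwheel '[0,0,0,0,0,0,0,0]'; python3 - <<'E'
from h import *
s,p=look("l1",.38,.66,.02,.4,.013)
from rig import arm
cv2.imwrite("pics/l1r.png",p["color"]); print(s["tcp_pos"],s["q"],yaw(s))
E
```

```text
t: 14.28
tcp_pos: [0.6015, 0.3331, 0.0216]
tool_rot: [0.688, 3.065, 0.0]
force: [0.4, -0.1, -0.3]
grip_width: 0.0876
t: 15.52
tcp_pos: [0.4437, 0.1009, 0.1818]
tool_rot: [-2.365, -2.066, 0.0]
force: [0.6, -0.1, -0.6]
grip_width: 0.0924
t: 15.78
tcp_pos: [0.4457, 0.1035, 0.1817]
tool_rot: [2.356, 2.078, 0.001]
force: [-0.1, -0.7, -1.0]
grip_width: 0.0921
[0.44574019 0.10349185 0.18170144] [-0.69830713  0.18412746  0.44508532  2.11299413 -0.10373869  0.86431633
 -0.31762999] (np.float64(82.82256842927474), np.float64(-7.177433837589994))
```

View pics/l1r.png

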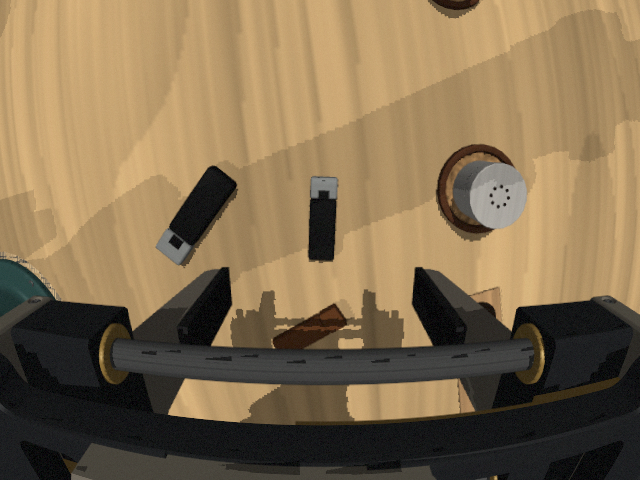

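View pics/l1.png

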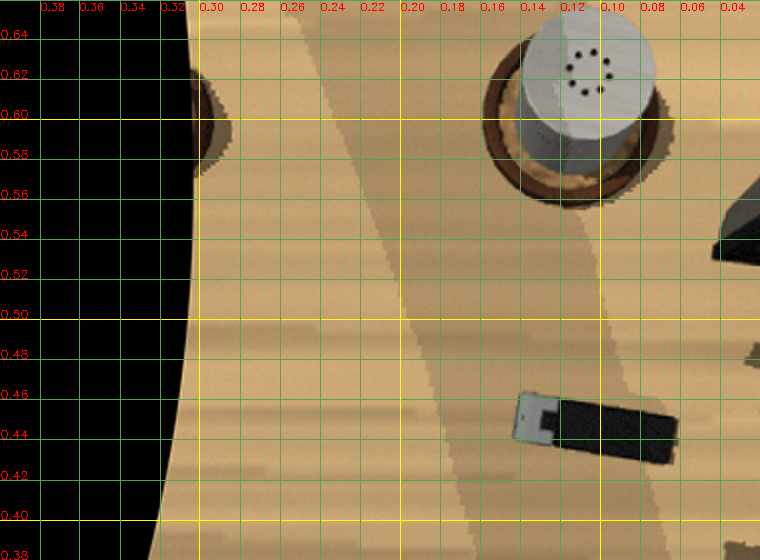

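The small black lighter is centred at (0.4457, 0.1017) with its cap end at 80° and a measured length of 80 mm. The salt tin stands inside its rim at (490,195).

```bash
python3 -m handwheel '[0,-0.002,-0.05,-2.5, 0,-0.002,-0.1,-2.5, 0,-0.002,-0.14,-2.5, 0,-0.002,-0.165,-2.5, 0,-0.002,-0.174,-2.5, 0,-0.002,-0.175,-2.5, 0,-0.002,-0.175,-2.5, 0,-0.002,-0.175,-2.5]' 1
```

```text
t: 16.82
tcp_pos: [0.4462, 0.1014, 0.0075]
tool_rot: [2.403, 2.023, 0.003]
force: [0.1, -0.8, 0.5]
grip_width: 0.0919
```

```bash
python3 -m handwheel '[0,0,-0.001,0,0,0,-0.0015,0,0,0,-0.0015,0,0,0,-0.0015,0,0,0,-0.0015,0,0,0,-0.0015,0,0,0,-0.0015,0,0,0,-0.0015,0,0,0,-0.0015,0]' 0 15; python3 -m handwheel '[0,0,0.05,0,0,0,0.1,0,0,0,0.1,0,0,0,0.1,0]';python3 - <<'E'
from h import *
s,p=look("l2",.38,.66,.02,.4,.013)
cv2.imwrite("pics/l2r.png",p["color"]); print(s["tcp_pos"],s["q"],yaw(s))
E
```

```text
t: 17.95
tcp_pos: [0.4455, 0.1011, 0.0051]
tool_rot: [2.403, 2.023, -0.0]
force: [0.0, -0.6, -0.2]
grip_width: 0.0244
t: 18.45
tcp_pos: [0.4449, 0.1012, 0.1047]
tool_rot: [-2.403, -2.023, 0.001]
force: [0.2, -0.2, -1.3]
grip_width: 0.0247
[0.44489588 0.10123064 0.10468743] [-0.67752947  0.32136016  0.44499699  2.1765073  -0.21696519  0.68528981
 -0.25443833] (np.float64(80.2060710858326), np.float64(-9.79392721593892))
```

View pics/l2r.png

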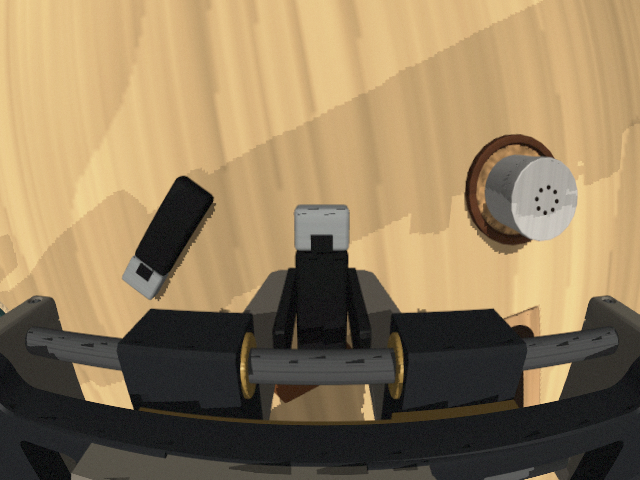

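The lighter is gripped straight, with its cap ahead at (321,228).

```bash
python3 -m handwheel '[0,-0.02,0.02,0, 0.02,-0.06,0.02,-5, 0.04,-0.1,0.02,-10, 0.06,-0.145,0.02,-16, 0.08,-0.19,0.02,-22, 0.1,-0.24,0.02,-28, 0.12,-0.29,0.02,-34, 0.14,-0.34,0.02,-40, 0.155,-0.385,0.02,-45, 0.165,-0.417,0.02,-47.5]'; python3 -m handwheel '[0,0,0,0,0,0,0,0]'; python3 - <<'E'
from h import *
s,p=look("l3",.5,.72,-.43,-.2,.009)
cv2.imwrite("pics/l3r.png",p["color"]); print(s["tcp_pos"],s["grip_width"],yaw(s),s["q"])
E
```

```text
t: 19.75
tcp_pos: [0.6094, -0.3182, 0.1223]
tool_rot: [-3.015, -0.878, 0.006]
force: [0.0, 0.3, -0.0]
grip_width: 0.0248
t: 20.0
tcp_pos: [0.6095, -0.3148, 0.123]
tool_rot: [-3.012, -0.884, 0.004]
force: [0.7, 0.1, -0.0]
grip_width: 0.0248
[ 0.60953306 -0.31480925  0.12302598] 0.024756875406816183 (np.float64(32.707151055713425), np.float64(-57.2931335780775)) [-0.01433525  0.70067109  0.66592034  1.60779046 -0.48978445  1.00978831
 -0.19555903]
```

View pics/l3r.png

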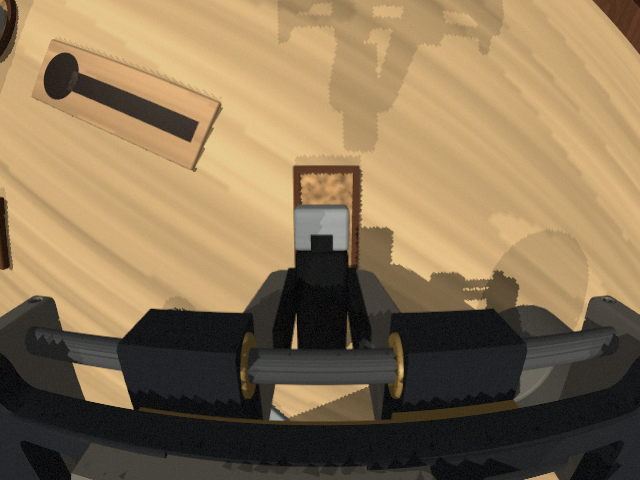

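View pics/l3.png

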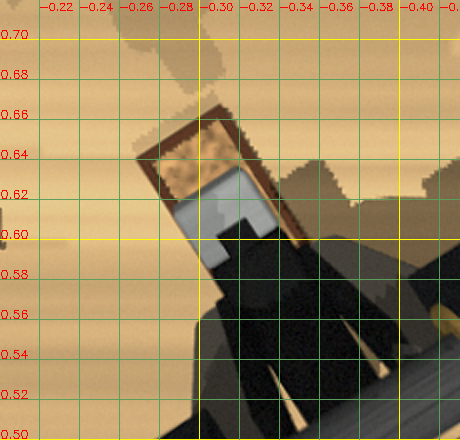

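```bash
python3 -m handwheel '[0,-0.001,-0.03,-0.5, 0,-0.001,-0.06,-0.5, 0,-0.001,-0.09,-0.5, 0,-0.001,-0.105,-0.5, 0,-0.001,-0.11,-0.5, 0,-0.001,-0.11,-0.5, 0,-0.001,-0.11,-0.5]'; python3 - <<'E'
from h import *
s,p=look("l4",.5,.72,-.43,-.2,.009)
cv2.imwrite("pics/l4r.png",p["color"]); print(s["tcp_pos"],s["grip_width"],yaw(s),s["force"])
E
```

```text
t: 20.92
tcp_pos: [0.6112, -0.3173, 0.0163]
tool_rot: [3.017, 0.871, 0.002]
force: [0.4, -0.2, 0.1]
grip_width: 0.0249
[ 0.61118881 -0.31731243  0.01630592] 0.024926793603764468 (np.float64(32.188040900903104), np.float64(-57.81205447438728)) [ 0.35260188 -0.2087283   0.12455676]
```

View pics/l4r.png

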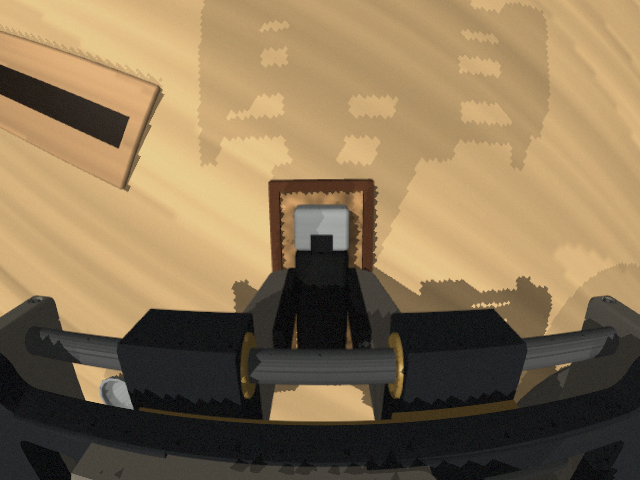

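The lighter hovers centred over the tray interior.

```bash
python3 -m handwheel '[0,0,-0.003,0,0,0,-0.005,0,0,0,-0.005,0,0,0,-0.005,0]'; python3 -m handwheel '[0,0,0,0,0,0,0,0,0,0,0,0]' 0.55;  python3 -m handwheel '[0,0,0.04,0, 0,0,0.09,0, 0,0,0.14,0, 0,0,0.18,0, 0,0,0.18,0, 0,0,0.18,0]' 1; python3 - <<'E'
from h import *
s,p=look("l5",.38,.68,-.45,-.0,.009)
cv2.imwrite("pics/l5r.png",p["color"]); print(s["tcp_pos"],s["grip_width"],yaw(s),s["force"])
E
```

```text
t: 21.48
tcp_pos: [0.6105, -0.317, 0.0102]
tool_rot: [3.018, 0.871, 0.0]
force: [-0.9, -0.4, 2.2]
grip_width: 0.0247
t: 21.85
tcp_pos: [0.6104, -0.3169, 0.01]
tool_rot: [-3.019, -0.871, 0.0]
force: [0.5, 0.1, 0.3]
grip_width: 0.05
t: 22.6
tcp_pos: [0.6101, -0.3164, 0.1893]
tool_rot: [-3.017, -0.871, 0.001]
force: [0.7, 0.9, -1.0]
grip_width: 0.0921
[ 0.6100733  -0.31635142  0.18928314] 0.09206252085805923 (np.float64(32.19405074217245), np.float64(-57.80597152207271)) [ 0.653795    0.86447106 -0.98238576]
```

View pics/l5r.png

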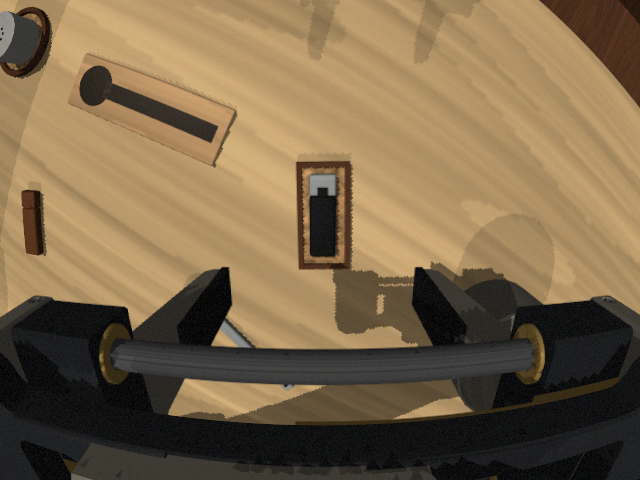

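The lighter lies flat and centred in the tray at (323,215). Next is the spoon.

```bash
python3 -m handwheel '[-0.03,0,0,8, -0.06,0,0,16, -0.09,-0.005,0,24, -0.12,-0.01,0,32, -0.15,-0.01,0,39.5, -0.174,-0.011,0,39.5, -0.174,-0.011,0,39.5, -0.174,-0.011,0,39.5]' 1; python3 - <<'E'
from h import *
s,p=look("s1",.36,.56,-.43,-.17,.008)
cv2.imwrite("pics/s1r.png",p["color"]); print(s["tcp_pos"],s["q"],yaw(s))
E
```

```text
t: 23.65
tcp_pos: [0.4374, -0.3275, 0.1896]
tool_rot: [-2.546, -1.84, 0.0]
force: [-0.3, 1.1, 0.2]
grip_width: 0.0915
[ 0.43738167 -0.32750562  0.1895504 ] [ 0.08681556  0.35451361  0.61263266  1.91449719 -0.24809981  0.94822903
  0.49744622] (np.float64(71.72982850942222), np.float64(-18.27017113290827))
```

View pics/s1r.png

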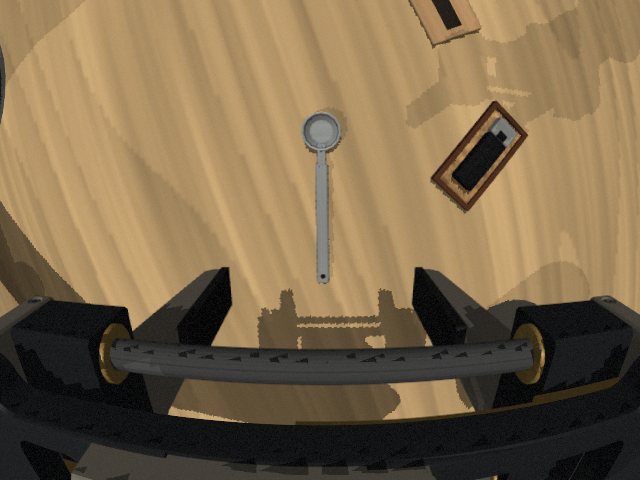

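View pics/s1.png

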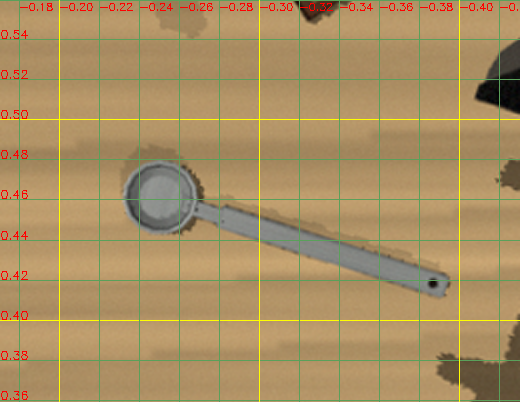

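The spoon's bowl centre is at (0.4615, -0.250) and its handle end at (0.4175, -0.3935), a length of 150 mm at about 72.6°.

```bash
python3 -m handwheel '[-0.001,-0.0035,-0.05,0.8, -0.001,-0.0035,-0.1,0.8, -0.001,-0.0035,-0.15,0.8, -0.001,-0.0035,-0.175,0.8, -0.001,-0.0035,-0.183,0.8, -0.001,-0.0035,-0.183,0.8, -0.001,-0.0035,-0.183,0.8, -0.001,-0.0035,-0.183,0.8]' 0.6; python3 - <<'E'
from h import *
s,p=look("s2",.36,.56,-.43,-.17,.008)
cv2.imwrite("pics/s2r.png",p["color"]); print(s["tcp_pos"],s["q"],yaw(s),s["force"])
E
```

```text
t: 24.7
tcp_pos: [0.4363, -0.3318, 0.0082]
tool_rot: [2.532, 1.856, 0.002]
force: [0.2, -0.2, -0.6]
grip_width: 0.0552
[ 0.43632036 -0.3317639   0.00819105] [ 0.23744492  0.63513937  0.44993509  2.00127808 -0.47146096  0.60501529
  0.69918052] (np.float64(72.49406607272032), np.float64(-17.5058919090805)) [ 0.19943921 -0.21243198 -0.58322737]
```

View pics/s2r.png

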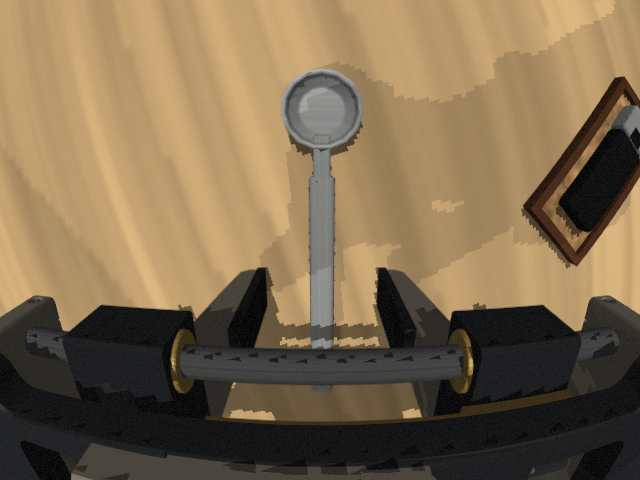

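The spoon handle runs straight between the jaws and the bowl is at (321,109). I'll go down a little more and close.

```bash
python3 -m handwheel '[0,0,-0.003,0,0,0,-0.0045,0,0,0,-0.0045,0,0,0,-0.0045,0]'; python3 -m handwheel '[0,0,0,0,0,0,0,0,0,0,0,0,0,0,0,0,0,0,0,0,0,0,0,0,0,0,0,0]' 0 30; python3 -m handwheel '[0,0,0.03,0,0,0,0.08,0,0,0,0.08,0,0,0,0.08,0]';python3 - <<'E'
from h import *
s,p=look("s3",.36,.56,-.43,-.17,.085)
cv2.imwrite("pics/s3r.png",p["color"]); print(s["tcp_pos"],s["q"],yaw(s),s["grip_width"])
E
```

```text
t: 25.25
tcp_pos: [0.4354, -0.3314, 0.0025]
tool_rot: [-2.534, -1.857, 0.0]
force: [-0.4, -0.5, -0.1]
grip_width: 0.0552
t: 26.12
tcp_pos: [0.4355, -0.3314, 0.0026]
tool_rot: [2.534, 1.857, 0.0]
force: [0.8, 0.2, 0.1]
grip_width: 0.011
t: 26.62
tcp_pos: [0.4353, -0.3308, 0.0821]
tool_rot: [-2.533, -1.857, -0.0]
force: [-0.2, -0.5, -0.8]
grip_width: 0.0113
[ 0.4352651  -0.33081376  0.08214995] [ 0.16591873  0.51485762  0.53830887  1.98430992 -0.38289025  0.74302556
  0.62844765] (np.float64(72.50918852780119), np.float64(-17.490798297681714)) 0.01125313410558347
```

View pics/s3r.png

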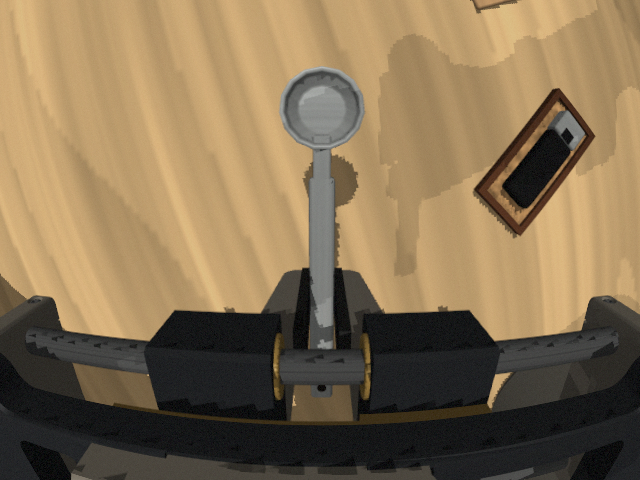

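View pics/s3.png

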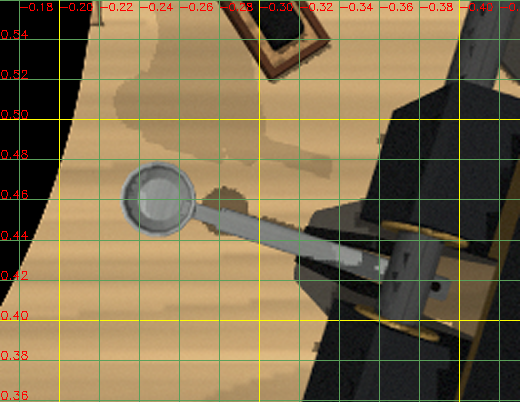

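The spoon is held level and straight, with its bowl at (321,107). An earlier picture (l5) shows the whole spoon rest, so I measure from that.

```bash
python3 - <<'E'
from h import *
d=np.load("pics/l5.npz")
o=ortho(d,d,.55,.67,-.22,.03,.005,.0005); cv2.imwrite("pics/rest.png",cv2.resize(o,None,fx=1.5,fy=1.5,interpolation=cv2.INTER_CUBIC))
g=cv2.cvtColor(o,cv2.COLOR_BGR2GRAY); m=(g<60).astype(np.uint8); n,l,st,c=cv2.connectedComponentsWithStats(m)
for i in range(1,n):
    if st[i,4]>300: 
        pts=np.argwhere(l==i)[:,::-1].astype(np.float32); print(st[i],c[i],.67-c[i][1]*.0005,.03-c[i][0]*.0005, cv2.minAreaRect(pts))
E
```

```text
[   80    80   351    98 14807] [226.35105018 121.0580131 ] 0.6094709934490444 -0.08317552508948471 ((255.15757751464844, 129.22808837890625), (87.2182388305664, 350.8385009765625), 88.09085083007812)
```

View pics/rest.png

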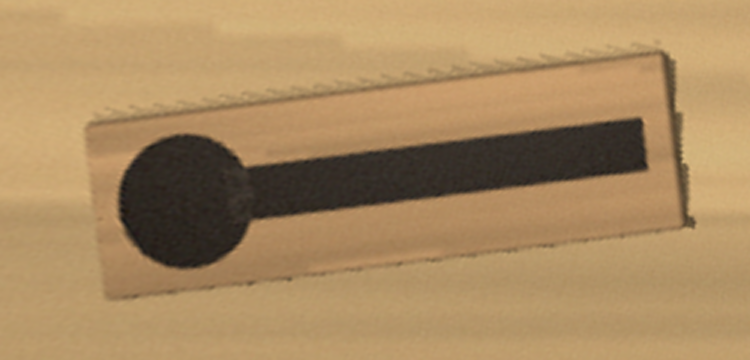

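```bash
python3 -m handwheel '[0.02,0.025,0.01,3, 0.04,0.05,0.01,6, 0.06,0.075,0.01,9, 0.085,0.1,0.01,12, 0.105,0.125,0.01,15, 0.125,0.15,0,18, 0.145,0.175,-0.01,21, 0.165,0.2,-0.02,24.3, 0.178,0.214,-0.03,24.3, 0.178,0.214,-0.03,24.3]'; python3 -m handwheel '[0,0,0,0,0,0,0,0]';python3 - <<'E'
from h import *
s,p=look("s4",.53,.68,-.22,.03,.005)
cv2.imwrite("pics/s4r.png",p["color"]); print(s["tcp_pos"],s["q"],yaw(s),s["grip_width"])
E
```

```text
t: 27.92
tcp_pos: [0.6136, -0.1159, 0.0512]
tool_rot: [-2.083, -2.35, 0.002]
force: [0.6, -0.7, -0.3]
grip_width: 0.0113
t: 28.18
tcp_pos: [0.613, -0.1191, 0.0531]
tool_rot: [2.088, 2.346, -0.0]
force: [-0.2, 0.8, -0.7]
grip_width: 0.0114
[ 0.6130143 -0.1190514  0.0531387] [-0.14814193  0.64437033  0.38948989  1.79562744 -0.33413459  0.76639267
  0.5299278 ] (np.float64(96.64880349663224), np.float64(6.648817494791966)) 0.011358077846325497
```

View pics/s4r.png

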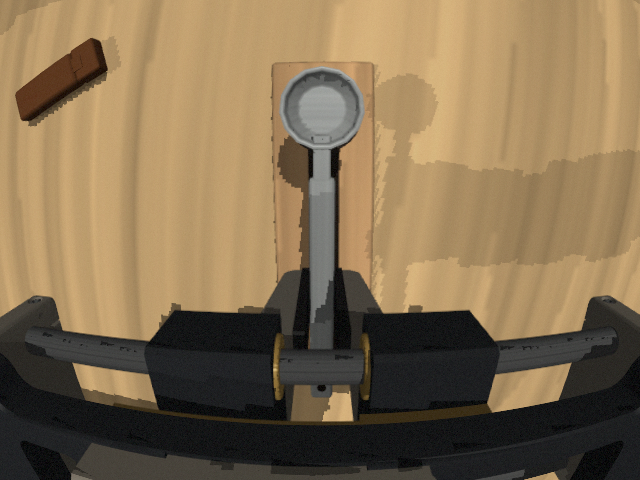

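View pics/s4.png

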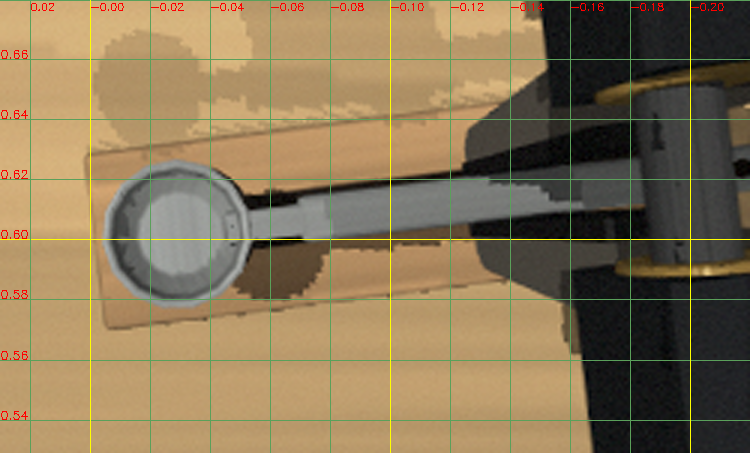

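```bash
python3 -m handwheel '[0,0,-0.02,0.3, 0,0,-0.035,0.3, 0,0,-0.041,0.3, 0,0,-0.041,0.3, 0,0,-0.041,0.3]';python3 - <<'E'
from h import *
s,p=look("s5",.53,.68,-.22,.03,.01)
cv2.imwrite("pics/s5r.png",p["color"]); print(s["tcp_pos"],yaw(s),s["grip_width"])
E
```

```text
t: 28.85
tcp_pos: [0.6138, -0.1176, 0.0118]
tool_rot: [2.08, 2.354, 0.0]
force: [-0.1, 0.4, -0.4]
grip_width: 0.0114
[ 0.61376132 -0.11757533  0.01181803] (np.float64(97.07715052992937), np.float64(7.077158470400634)) 0.011434541049162038
```

View pics/s5r.png

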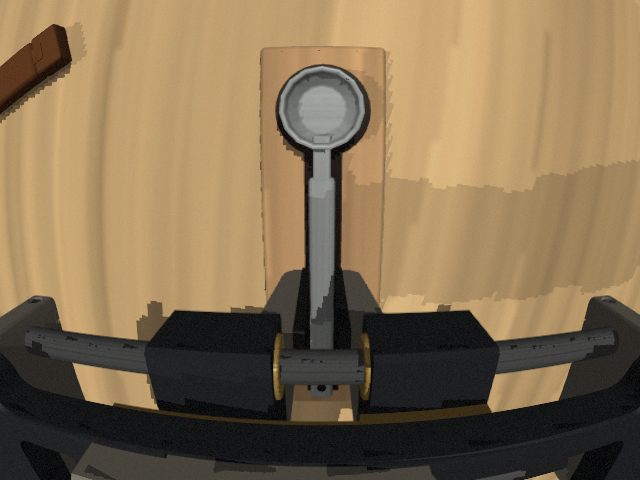

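View pics/s5.png

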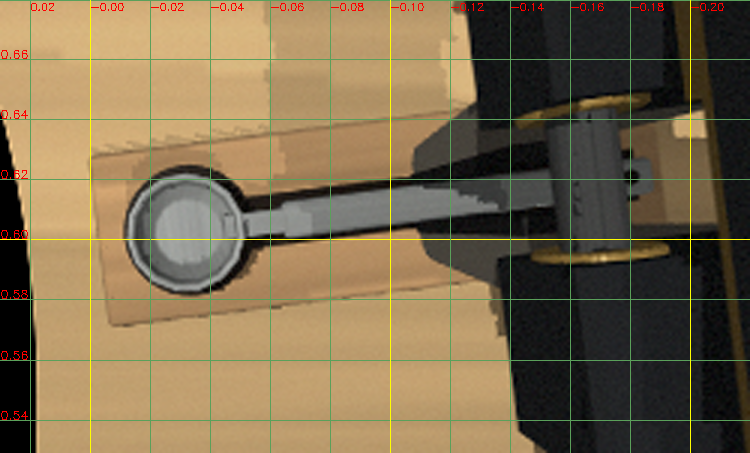

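```bash
python3 - <<'E'
from h import *
d=np.load("pics/s5.npz")
b=ray_w(d,d,(322.5,108.5),.019); A=ray_w(d,d,(261.5,47),.005);B=ray_w(d,d,(384.5,48),.005)
L1=ray_w(d,d,(267,290),.005);L2=ray_w(d,d,(380,290),.005)
ang=np.degrees([np.arctan2(*(A-L1)[[1,0]]),np.arctan2(*(B-L2)[[1,0]])]); print(b,A,B,np.linalg.norm(A-B),ang)
for a in (ang.mean(),np.degrees(np.arctan2(-(A-B)[0],(A-B)[1]))):
    e=np.array([np.cos(np.radians(a)),np.sin(np.radians(a))]); print(a,(A+B)[:2]/2-.032*e)
ne=ray_w(d,d,(321,392),.0125); print("spoon end",ne,np.degrees(np.arctan2(*(b-ne)[[1,0]])),np.linalg.norm((b-ne)[:2]))
E
```

```text
[ 0.60365113 -0.0329202   0.019     ] [ 0.5708717  -0.00438639  0.005     ] [0.62900647 0.00247138 0.005     ] 0.05853785189848066 [97.29091895 97.31669606]
97.30380750760679 [ 0.60400726 -0.03269785]
96.72770866505545 [ 0.60368792 -0.03273715]
spoon end [ 0.62154019 -0.18130445  0.0125    ] 96.87434545883679 0.14945870669836772
```

The bowl is within 0.5 mm of its target and the yaw is within 0.5°. I'll lower it and release.

```bash
python3 -m handwheel '[0,0,-0.002,0.3,0,0,-0.0035,0.3,0,0,-0.004,0.3,0,0,-0.004,0.3,0,0,-0.004,0.3]'; python3 -m handwheel '[0,0,0,0,0,0,0,0,0,0,0,0,0,0,0,0]' 0.4;  python3 -m handwheel '[0,0,0.03,0, 0,0,0.08,0, 0,-0.02,0.13,0, 0,-0.05,0.18,0, 0,-0.05,0.19,0, 0,-0.05,0.19,0]'; python3 - <<'E'
from h import *
s,p=look("s6",.53,.68,-.22,.03,.005)
cv2.imwrite("pics/s6r.png",p["color"]); print(s["tcp_pos"],s["grip_width"])
E
```

```text
t: 29.52
tcp_pos: [0.6135, -0.1174, 0.0076]
tool_rot: [2.074, 2.36, 0.0]
force: [-1.1, -0.4, 0.5]
grip_width: 0.0115
t: 30.02
tcp_pos: [0.6135, -0.1174, 0.0076]
tool_rot: [2.074, 2.36, 0.0]
force: [0.9, -0.4, -0.2]
grip_width: 0.037
t: 30.78
tcp_pos: [0.6135, -0.1667, 0.1976]
tool_rot: [-2.073, -2.36, -0.002]
force: [-0.9, 0.6, -0.6]
grip_width: 0.0371
[ 0.61350477 -0.16667709  0.19763913] 0.03706337048957376
```

View pics/s6r.png

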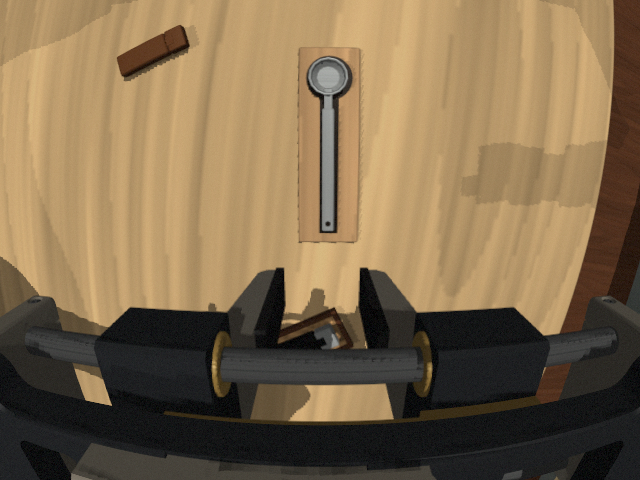

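View pics/s6.png

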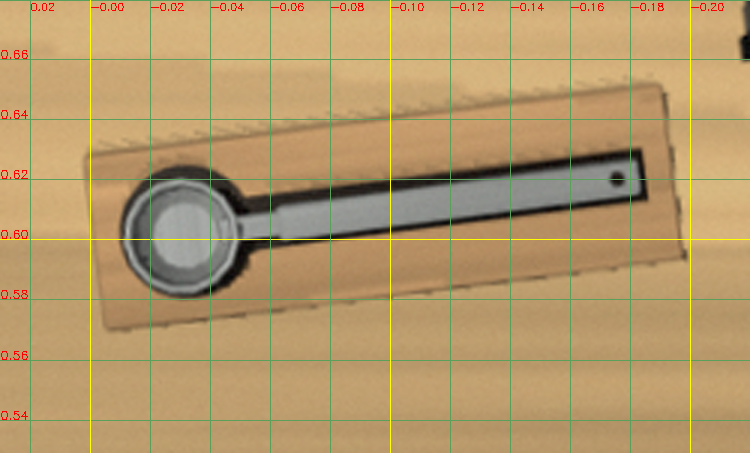

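The spoon lies on its silhouette, with a dark margin all round, at (329,140). Now a final overall check.

```bash
python3 -m handwheel '[0,0,0.05,0, -0.05,0,0.08,0, -0.1,0,0.08,0, -0.15,0,0.08,0, -0.15,0,0.08,0, -0.15,0,0.08,0]'; python3 - <<'E'
from rig import arm
from h import *
p=arm.capture("top"); o=ortho(p,None,.3,.75,-.45,.45,.01,.001125); cv2.imwrite("pics/f.png",o)
p=arm.capture("scene"); cv2.imwrite("pics/fs.png",cv2.resize(p["color"][130:450,190:510],None,fx=1.8,fy=1.8,interpolation=cv2.INTER_CUBIC))
E
```

```text
t: 31.58
tcp_pos: [0.4639, -0.1663, 0.2768]
tool_rot: [-2.071, -2.361, 0.001]
force: [0.2, -0.2, 0.3]
grip_width: 0.0363
```

View pics/f.png

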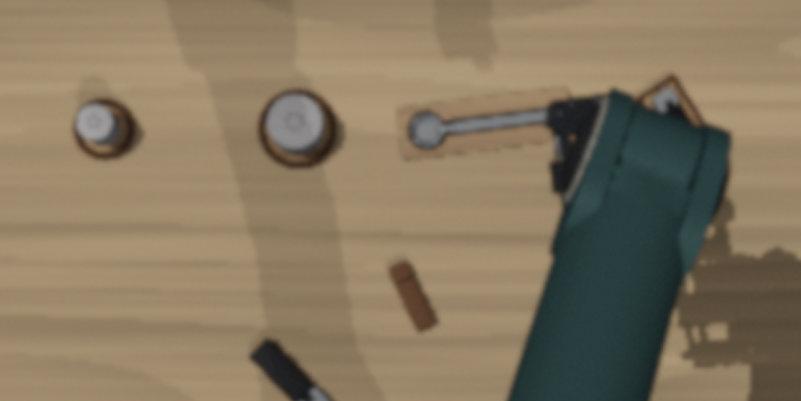

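View pics/fs.png

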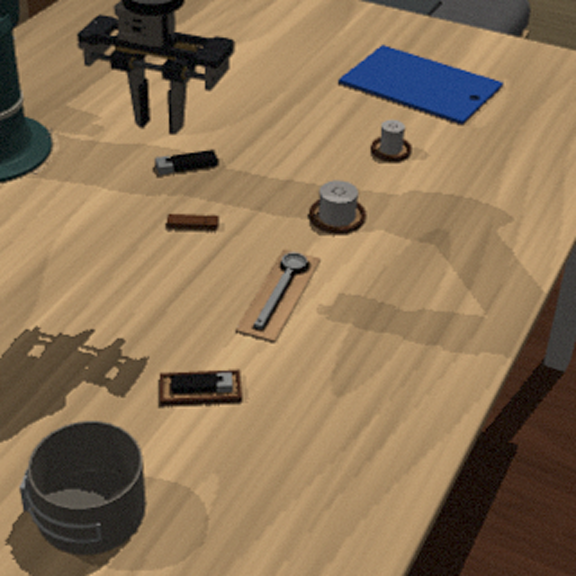

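```bash
python3 - <<'E'
from rig import arm
from h import *
p=arm.capture("top"); c=p["color"]; cv2.imwrite("pics/f2.png",cv2.resize(c[175:225,195:310],None,fx=6.5,fy=6.5,interpolation=cv2.INTER_CUBIC))
Rm=R.from_rotvec(p["rvec"]).as_matrix(); print(-Rm.T@p["tvec"])
for n,uv,z in (("spice",(95,122),.051),("salt",(295,121),.051),("rimspice",(105.5,129),.01),("rimsalt",(298,128.5),.01)):
    P=np.array([.75-uv[1]*.001125,.45-uv[0]*.001125,.01]); cc=-Rm.T@p["tvec"]; d=P-cc; print(n,cc+d*(z-cc[2])/d[2])
E
```

```text
[3.31488581e-01 2.52121362e-04 1.47539236e+00]
spice [0.60488063 0.33353181 0.051     ]
salt [0.60597415 0.11482705 0.051     ]
rimspice [0.604875  0.3313125 0.01     ]
rimsalt [0.6054375 0.11475   0.01     ]
```

View pics/f2.png

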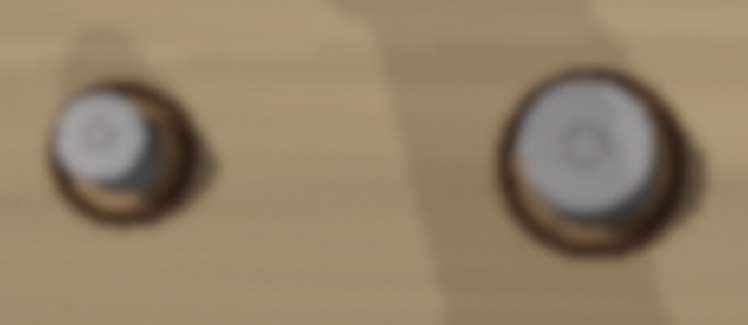

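Both tins are within about 2 mm of their rim centres and upright. Handing in.

```bash
python3 -c "
from rig import arm
print(arm.close_job())"
```

```text
the job is handed in; nothing more can be done
None
```

All four things are in their places and released, and I handed the job in at about 32 s of the 104 s allowed. I placed them in the order asked: salt tin, spice tin, lighter, spoon.

- **Tins:** the last top picture puts both within about 2 mm of their rim centres, upright. The two cameras disagreed by up to about 4 mm when first locating things, so I re-measured with the wrist camera before each grasp and placing.
- **Lighter:** the smaller black one lies flat and centred in the tray. I left the brown one and the larger black one alone.
- **Spoon:** it lies on its silhouette, bowl on bowl. The dark margin shows on all sides but is uneven, about 1 mm toward the robot, and part of that may be viewing angle.
- **Pot and board:** I never touched them, and in the last scene picture they look unmoved. I checked that only by eye.
- **Forces:** wrist force readings at the end of each move stayed under 10 N, and the gripper is clear of everything.

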